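# Sweep the used orange stick through the bin's self-closing flap

## Task

A used wooden orange stick has been left lying on the flat lid of the table-top waste bin. Press the bin's self-closing flap open with one finger and, while holding it open, push the stick in through the opening with the other finger; do not lift the stick, and do not put it on the shut flap. Then let the flap close, and leave the things on the tray where they are.

Things in the scene. Friction and masses are not known exactly. Their poses are not given: they have to be found in the camera images.
- bin: Fixed table-top waste bin: hollow aluminium box, flat grey plastic lid (5 mm thick), 200 x 200 mm, lid top 150 mm above the sill. Origin on the sill below the middle of the shoulder's edge; z up, y along the flap's hinge, x from hinge to shoulder. The bin spans x -105..95, y -100..100 mm; the flat lid shoulder (x 0..95 mm) carries the stick. Hinge side towards the robot, turned up to 0.4 rad
- flap (a joint): Steel flap filling the opening, 3 mm thick, top 1 mm below the lid's top, hinged at the bin's x = -85 mm; it swings down into the bin, the edge by the shoulder lowest. 0 = shut, grows as it is pressed down, stop at 1.3 rad. A spring shuts it when let go: about 2 N at 45 mm from the hinge opens it 0.5 rad. Gap between its free edge and the shoulder: 12 mm at 0.5 rad, 26 mm at 0.8 rad
- flap_edge (a point): Middle of the flap's free edge, on its upper face, 83.5 mm from the hinge line; moves with the flap
- opening (a point): Middle of the rectangular opening in the lid, at the height of the lid's top; fixed to the bin. The opening runs from the hinge (bin x = -85 mm) to the shoulder's edge (x = 0) and y = -80..80 mm; beyond the hinge the lid has only a 20 mm rim
- stick: The used orange stick: flat-sided pale wooden stick, 115 mm long, 7 mm wide and 7 mm thick (thinner at its two ends), about 11 to 15 g, lying on the lid's shoulder, roughly parallel to the shoulder's edge (within 0.2 rad), its middle 18 to 34 mm from that edge. Origin at the middle of its underside; y along its length, z up
- tray: Shallow aluminium tray that does not move, 340 x 200 x 16 mm, origin under its middle, x its long axis; holds the dryer, jar, nail file and comb
- dryer: White handheld battery nail dryer with a toggle on top, 66 x 105 x 80 mm, loose on the tray; leave alone. Origin at the middle of its underside
- jar: Empty glass jar with an aluminium twist cap, 48 mm across and 52 mm high, loose on the tray; leave alone. Origin at the middle of its underside
- file: Glass nail file, 12 x 138 x 4 mm, loose on the tray; leave alone. Origin at the middle of its underside
- comb: Pink plastic comb, about 36 x 165 x 5 mm, loose on the tray; leave alone. Origin in the middle of its underside
Mind the look-alikes: they are no part of the job. Of the things like the stick, leave any that is blue; of the rest the smaller one is meant.

How it is judged:
By the outcome, as a careful person would: the job done as asked, in the order asked, and still so for the second after the job is handed in, with the robot touching nothing.
It also fails if it takes over 38 s, if anything falls off the work surface, if the arm or the gripper's body presses on something with over 40 N, if the wrist force passes 120 N, or if a joint passes its speed limit or range.

## Robot

A 7-joint arm with a two-finger parallel gripper is mounted at the origin on the work surface. World frame = base frame: x ahead of the robot, y to its left, z up, the work surface at z = 0. Lengths are in m, angles in degrees, forces in N, time in s.
With the tool pointing down it reaches from about 0.425 to 0.875 m from the base axis. Payload 4.7 kg.
Tool frame: the origin (TCP) lies at the very end of the fingers, on their centre line; the grasp point (between the pads) lies 19 mm behind it; z points along the fingers, y is the direction in which the jaws open and shut (so a half turn about z gives the same grasp; the last joint's range is limited). The gripper opens to 87 mm and grips with 3 to 60 N. Pads are 19 mm wide; open, the fingers measure 117 mm over their backs; the gripper's body (75 mm by 190 mm) begins 51 mm behind the grasp point.
Start: joints at [74.318, 18.392, -4.016, 83.108, 1.295, 78.541, -3.26], TCP at [0.184, -0.623, 0.223] pointing down, gripper open.
Joint ranges: [-163.93, 163.93], [-17.29, 119.83], [-79.2, 71.16], [3.27, 140.29], [-89.18, 269.18], [5.43, 117.66], [-154.24, 154.24]. Speed limits (degrees/s): [147.25, 147.25, 180, 180, 180, 180, 180].

## Interface

Orientations are given as [roll, pitch, yaw] about the fixed x, y, z axes, in that order (R = Rz(yaw) Ry(pitch) Rx(roll)).
In Python, from cell import env gives the robot as it stands.
- The arm moves only by the tool servo_tool, never from a script. Its argument "increments" is a list that holds one entry, the list of rows, each a list of 7 numbers: the shift along the tool's x, y, z in m, then the turn, a rotation vector about the tool's x, y, z in degrees, then the opening, from -1 (shut) to 1 (fully open). In form: [[[dx, dy, dz, rx, ry, rz, fingers], ...]]. A call has 1 to 20 rows; each row is the pose to reach, as a shift and turn from the pose commanded when the call began, along the tool's axes at that moment; what a row does not reach only later rows make up. A row lasts 1/10 s, in which the tool goes at most 50 mm and 8.59 degrees, less where a joint would pass 70% of its speed; a pose out of reach is approached as far as the arm can. A call with a gripper value outside its range is refused whole. The fingers move at their own pace and stop on an object; "squeeze" is the grip in N (left out, the last holds). Time passes only in rows, so rows that repeat a pose let the fingers close. It gives the time, the measured TCP pose, the force and the opening at its end, in the units of the state.
- env.get_obs(): the state, without advancing time (a new reading comes with each control period).
- env.read_camera(name): name is "side" or "top" or "wrist"; returns a dict with "frame" (480x640x3 uint8, blue, green, red), "intrinsics" (3x3 intrinsics, pixels), "rvec" (rotation vector, rad) and "tvec" (3), from world to camera coordinates, as OpenCV has them. Camera axes: x right, y down, z forward; pixel columns grow to the right and rows downward; lengths in m; the calibration is good to about 2 mm. A picture is of the moment at which its call begins. There is no depth.
- env.sign_off(): hands the job in, once; it reports no verdict.
The state is a dict: "time_s": time; "qpos": joint angles; "joint_velocities": joint speeds; "effort": joint torques, N m; "tool_pos": TCP position; "tool_rot": TCP orientation; "force": force on the tool from outside, world axes, zero at the start; "wrist_torque": the same for the moment, N m; "grip_width": finger opening in m.
Only numpy, scipy, OpenCV 4.12 (cv2) and the standard library are available. Lean on these libraries where they do the work, as an engineer would, in place of code of your own. Each camera call takes 0.05 s, during which the arm holds its last target.

## Working session

There is one attempt and no reset: what is moved stays moved. The work goes in short steps, Python scripts to look and compute and a tool call to move; the robot and the scene stay as the last step left them, time stands still between calls to the robot, and variables do not carry over. Pictures are saved under pics/ and viewed, and the job is handed in when it is done.

Besides the shell and the picture viewer there is one more tool, called after ">>>" in YAML: its name, and indented under it one key for each argument. servo_tool: Moves the arm, as the interface text tells. Its arguments: {"type":"object","properties":{"increments":{"type":"array","items":{"type":"array","items":{"type":"array","items":{"type":"number"}}}},"squeeze":{"type":"number"}},"required":["increments"]}

```bash
ls; mkdir -p pics; python3 - <<'E'
from cell import env
import cv2
o=env.get_obs();print({k:o[k] for k in('time_s','qpos','tool_pos','tool_rot','force','grip_width')})
for n in('side','top','wrist'):
    c=env.read_camera(n);cv2.imwrite(f'pics/{n}0.png',c['frame']);print(n,c['intrinsics'],c['rvec'],c['tvec'])
E
```

```text
pics
{'time_s': 0.0, 'qpos': array([74.3188439 , 18.43941511, -4.01380883, 83.17566143,  1.29423741,
       78.53897722, -3.26157367]), 'tool_pos': array([ 0.18427271, -0.62275989,  0.22145057]), 'tool_rot': array([-1.79891138e+02,  5.49700741e-03,  1.64875672e+01]), 'force': array([-0.54661087,  0.0982972 ,  0.17314899]), 'grip_width': 0.0869680385859364}
side [[515.72872764   0.         320.40168196]
 [  0.         515.72872764 241.39755428]
 [  0.           0.           1.        ]] [ 2.41712353 -0.39132099  0.16792967] [-0.55537245  0.19125308  0.85194371]
top [[449.87285751   0.         318.4703038 ]
 [  0.         449.87285751 243.33909492]
 [  0.           0.           1.        ]] [ 2.06093732 -2.14695598  0.24289779] [0.01731415 0.59981137 0.70982668]
wrist [[409.958816     0.         322.20561811]
 [  0.         409.958816   240.36440855]
 [  0.           0.           1.        ]] [-2.32214249  1.7339921   0.25747699] [-0.64918957 -0.03419216  0.39212898]
```

View pics/side0.png

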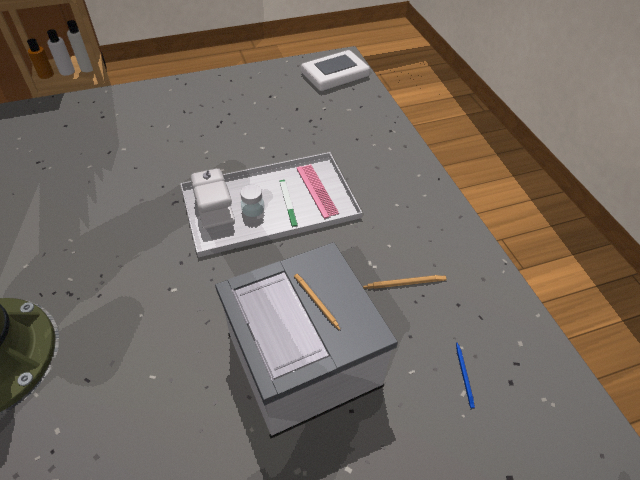

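View pics/top0.png

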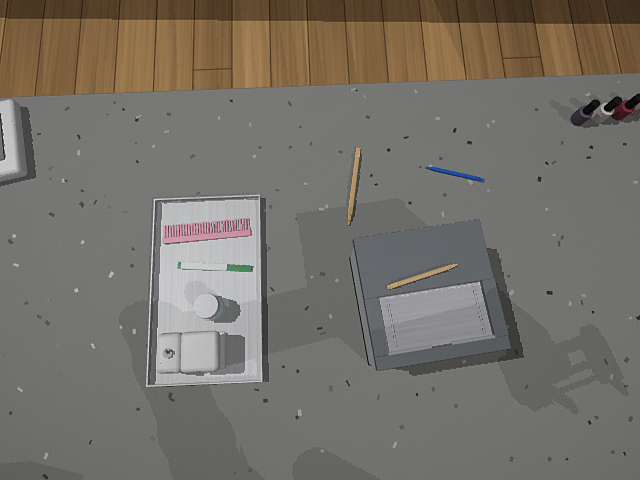

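View pics/wrist0.png

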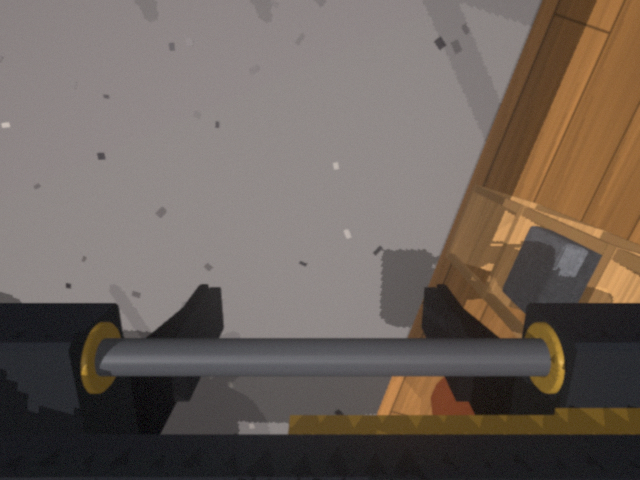

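The side view shows the bin with the stick on its lid (side px ~318,302; top px ~422,276), hinge nearer the robot. A longer orange decoy and a blue one lie on the table, and the tray is separate. Next I measure.

```bash
cat > h.py <<'E'
import numpy as np, cv2
from cell import env
def cam(n): return env.read_camera(n)
def ray(c,px,z):
    R=cv2.Rodrigues(np.array(c['rvec'],float))[0];t=np.array(c['tvec'],float)
    u=cv2.undistortPoints(np.array([[px]],float),c['intrinsics'],None)[0,0]
    d=R.T@np.array([u[0],u[1],1]);o=-R.T@t
    return o+d*(z-o[2])/d[2]
def proj(c,P):
    return cv2.projectPoints(np.array(P,float).reshape(-1,3),np.array(c['rvec'],float),np.array(c['tvec'],float),c['intrinsics'],None)[0][:,0]
def orange(f):
    h=cv2.cvtColor(f,cv2.COLOR_BGR2HSV); return cv2.inRange(h,(8,90,90),(28,255,255))
E
python3 - <<'E'
from h import *
for n,box in(('top',(370,500,250,300)),('side',(280,350,265,335))):
    c=cam(n);m=orange(c['frame']);x0,x1,y0,y1=box
    k=np.zeros_like(m);k[y0:y1,x0:x1]=m[y0:y1,x0:x1]
    p=cv2.findNonZero(k)[:,0].astype(float);mu=p.mean(0);d=np.linalg.svd(p-mu,full_matrices=0)[2][0]
    s=(p-mu)@d;e=[mu+d*s.min(),mu+d*s.max()]
    E=[ray(c,q,.1535) for q in e];print(n,len(p),e,np.round(E,4),np.linalg.norm(E[0]-E[1]))
    f=c['frame'];cv2.imwrite(f'pics/{n}_z.png',cv2.resize(f[200:400,320:540] if n=='top' else f[230:440,200:410],None,fx=3,fy=3,interpolation=cv2.INTER_CUBIC)[:600,:800])
E
```

```text
top 308 [array([456.97356808, 263.92052521]), array([386.75818795, 287.27292593])] [[ 0.5398 -0.2151  0.1535]
 [ 0.5087 -0.106   0.1535]] 0.11346472348305227
side 335 [array([295.51703789, 274.39067306]), array([339.41774437, 328.66208224])] [[ 0.5079 -0.1058  0.1535]
 [ 0.5388 -0.2151  0.1535]] 0.11358758932048152
```

View pics/top_z.png

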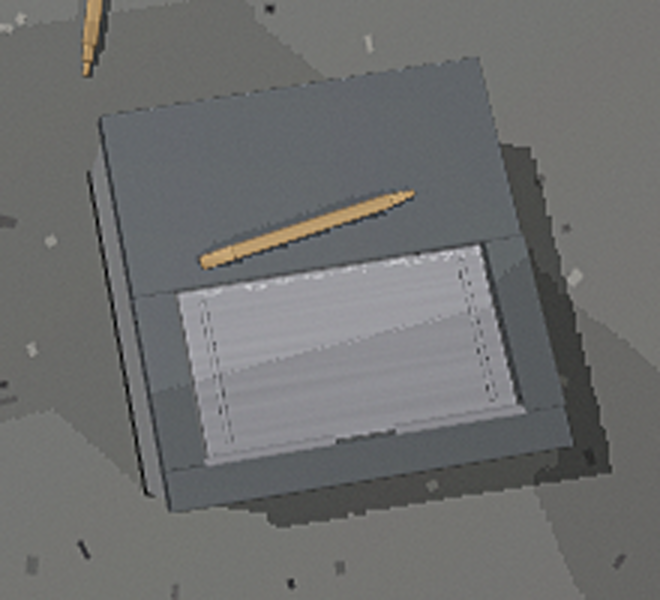

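View pics/side_z.png

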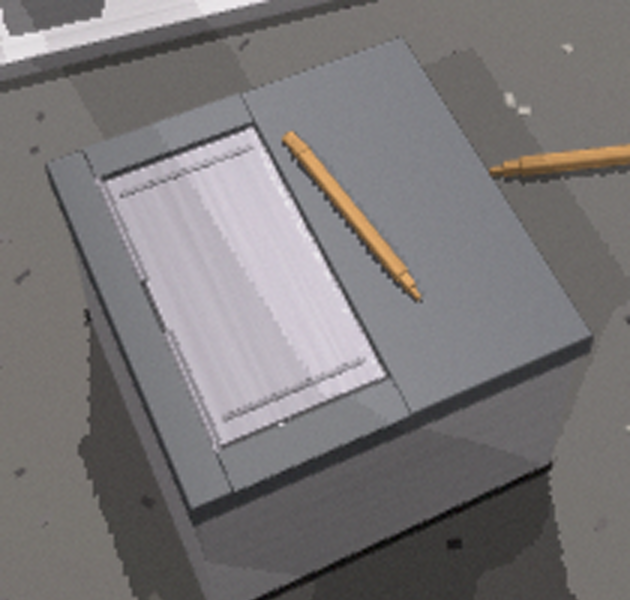

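```bash
python3 - <<'E'
from h import *
ct=cam('top');cs=cam('side')
L=np.array([[95,100],[95,-100],[-105,-100],[-105,100],[0,80],[0,-80]])/1000
T=np.array([(100,117),(480,58),(571,446),(170,512),(180,292),(482,243)])/3+[320,200]
S=np.array([(402,38),(592,340),(197,512),(48,162),(254,126),(385,378)])/3+[200,230]
for n,c,p in(('top',ct,T),('side',cs,S)):
    W=np.array([ray(c,q,.15)[:2] for q in p])
    a=L-L.mean(0);b=W-W.mean(0);yaw=np.arctan2((a[:,0]*b[:,1]-a[:,1]*b[:,0]).sum(),(a*b).sum())
    R=np.array([[np.cos(yaw),-np.sin(yaw)],[np.sin(yaw),np.cos(yaw)]]);o=W.mean(0)-R@L.mean(0)
    print(n,np.degrees(yaw),o,'\n',np.round(W,4).tolist(),'\nres mm',np.round(((W-o)@R-L)*1000,1).tolist())
    for e in([.539,-.2151],[.5083,-.1059]):print('stick end in bin',(np.array(e)-o)@R*1000)
E
```

```text
top 6.48065558002556 [ 0.50382852 -0.17095183] 
 [[0.5859, -0.0605], [0.6093, -0.2598], [0.4118, -0.2804], [0.3889, -0.0829], [0.4944, -0.0952], [0.5128, -0.2491]] 
res mm [[-1.0, 0.5], [-0.2, -0.2], [1.2, 1.6], [0.7, 0.5], [-0.8, -3.7], [0.1, 1.3]]
stick end in bin [ 29.96383223 -47.83579295]
stick end in bin [11.78516336 64.13146118]
side 6.484477454246913 [ 0.50374625 -0.17136542] 
 [[0.5858, -0.0619], [0.6079, -0.2601], [0.414, -0.2826], [0.3901, -0.0836], [0.4941, -0.0939], [0.5107, -0.2484]] 
res mm [[-1.1, -0.5], [-1.6, 0.1], [3.3, -0.4], [2.0, 0.0], [-0.8, -1.9], [-1.8, 2.7]]
stick end in bin [ 30.08909111 -47.43613192]
stick end in bin [11.91789098 64.53233456]
```

>>> servo_tool:
  increments:
    - [[0.2,-0.16,-0.037,0,0,-45,1],[0.2,-0.16,-0.037,0,0,-45,1],[0.2,-0.16,-0.037,0,0,-45,1],[0.2,-0.16,-0.037,0,0,-45,1],[0.2,-0.16,-0.037,0,0,-45,1],[0.431,-0.351,-0.037,0,0,-89,1],[0.431,-0.351,-0.037,0,0,-89,1],[0.431,-0.351,-0.037,0,0,-89,1],[0.431,-0.351,-0.037,0,0,-89,1],[0.431,-0.351,-0.037,0,0,-89,1],[0.431,-0.351,-0.037,0,0,-89,1],[0.431,-0.351,-0.037,0,0,-89,1]]

```text
time_s: 1.55
tool_pos: [0.5012, -0.1569, 0.2602]
tool_rot: [179.8, -0.1, 106.2]
force: [0.3, 0.7, 0.3]
grip_width: 0.087
```

```bash
python3 - <<'E'
from h import *
o=env.get_obs();print({k:o[k] for k in('time_s','qpos','tool_pos','tool_rot','force','grip_width')})
for n in('side','top'):
    c=cam(n);cv2.imwrite(f'pics/{n}1.png',c['frame'])
E
```

```text
{'time_s': 1.55, 'qpos': array([ 47.42682221,   3.88660287, -34.1676294 ,  96.54736043,
         2.03311332,  80.13261008,  29.12769506]), 'tool_pos': array([ 0.50121106, -0.1568739 ,  0.26017244]), 'tool_rot': array([ 1.79817464e+02, -1.01993392e-01,  1.06151970e+02]), 'force': array([0.28705099, 0.67182443, 0.2986794 ]), 'grip_width': 0.08704908884937688}
```

View pics/side1.png

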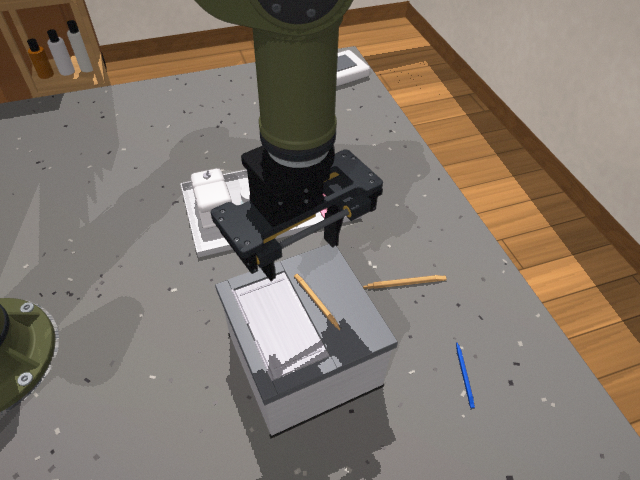

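View pics/top1.png

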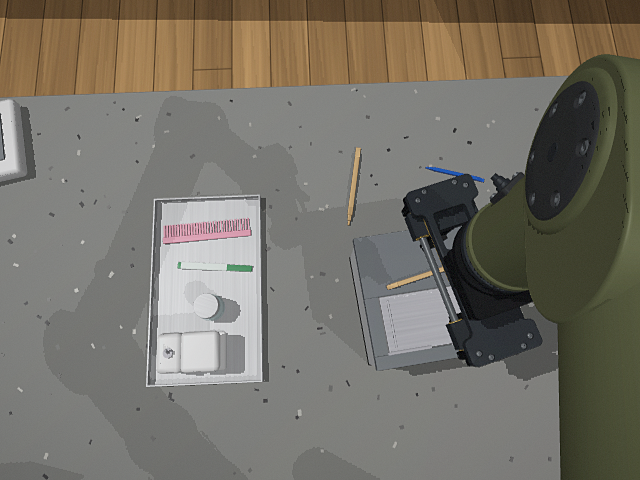

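The tool is now above the bin, jaws roughly across the stick, nothing touched. The B finger (away from the robot) will push and the A finger (robot side) will press, with the tool tilted about 20° so that A is lower. I'll write a helper that turns bin-frame targets into increments.

```bash
cat >> h.py <<'E'
from scipy.spatial.transform import Rotation as Ro
O=np.array([.5038,-.1711,.150]);BY=6.48
BR=Ro.from_euler('z',BY,degrees=True)
def toolrot(yaw,phi):  # yaw: world direction of tool y (deg); phi: tilt with -y finger low
    u=np.array([np.cos(np.radians(yaw)),np.sin(np.radians(yaw)),0]);z=np.array([0,0,1.]);f=np.radians(phi)
    ey=u*np.cos(f)+z*np.sin(f);ez=u*np.sin(f)-z*np.cos(f);ex=np.cross(ey,ez)
    return Ro.from_matrix(np.c_[ex,ey,ez])
def target(Bbin,yaw,phi,w):  # Bbin: B inner tip in bin frame, mm, z from lid top
    R=toolrot(yaw,phi);B=O+BR.apply(np.array(Bbin)/1000)
    return B-R.apply([0,w/2000,0]),R
def cur(o): return np.array(o['tool_pos']),Ro.from_euler('xyz',o['tool_rot'],degrees=True)
def inc(p0,R0,p,R): return np.round(R0.inv().apply(p-p0),4),np.round((R0.inv()*R).as_rotvec(degrees=True),2)
def ends(o,w=None,t=12):
    p,R=cur(o);w=(o['grip_width'] if w is None else w)*1000
    f=lambda y:np.round(BR.inv().apply(p+R.apply([0,y/1000,0])-O)*1000,1)
    return 'Bin',f(w/2),'Aout',f(-w/2-t)
E
python3 - <<'E'
from h import *
for i in range(1):
    o=env.get_obs();print(o['time_s'],o['tool_pos'],o['tool_rot'],ends(o))
p0,R0=cur(o)
com=BR.inv().apply(np.array([.5237,-.1605,.15])-O)*1000;print('com',com)
u=BR.inv().apply([np.cos(np.radians(15.7)),np.sin(np.radians(15.7)),0])
for z in(60,3):
    B=com+11*u+[0,0,z];B[2]=z
    p,R=target(B,15.7,20,87);print(z,B,p,R.as_euler('xyz',degrees=True),inc(p0,R0,p,R))
E
```

```text
1.65 [ 0.4990415  -0.16207239  0.2596953 ] [ 1.79977590e+02 -1.83743925e-03  1.05752821e+02] ('Bin', array([ 39.3,  16.5, 109.7]), 'Aout', array([-58.5,   0.6, 109.7]))
com [20.96914276  8.28643783  0.        ]
60 [31.82702711 10.04892112 60.        ] [ 0.49493802 -0.16858463  0.19512212] [160.    0.  105.7] (array([-0.0052, -0.0057,  0.0646]), array([-1.998e+01, -1.000e-02,  5.000e-02]))
3 [31.82702711 10.04892112  3.        ] [ 0.49493802 -0.16858463  0.13812212] [160.    0.  105.7] (array([-0.0052, -0.0058,  0.1216]), array([-1.998e+01, -1.000e-02,  5.000e-02]))
```

>>> servo_tool:
  increments:
    - [[-0.004,-0.004,0.03,-8,0,0,1],[-0.004,-0.004,0.05,-16,0,0,1],[-0.004,-0.004,0.064,-20,0,0,1],[-0.004,-0.004,0.064,-20,0,0,1],[-0.004,-0.004,0.064,-20,0,0,1],[-0.004,-0.004,0.064,-20,0,0,1],[-0.004,-0.004,0.064,-20,0,0,1]]
  squeeze: 25

```text
time_s: 2.35
tool_pos: [0.497, -0.1692, 0.1971]
tool_rot: [159.9, 0.1, 105.6]
force: [-0.4, 0.3, -0.2]
grip_width: 0.0869
```

```bash
python3 - <<'E'
from h import *
o=env.get_obs();print(o['time_s'],o['qpos'],o['tool_pos'],o['tool_rot'],o['force'],ends(o))
for n in('side','top'):
    c=cam(n);f=c['frame'];cv2.imwrite(f'pics/{n}2.png',cv2.resize(f[200:400,320:540] if n=='top' else f[150:350,180:420],None,fx=3,fy=3,interpolation=cv2.INTER_CUBIC))
o=env.get_obs();print(o['time_s'],o['tool_pos'],o['tool_rot'],o['force'],ends(o))
E
```

```text
2.35 [ 54.62098104  -6.95188316 -27.52235755 115.66372763 -19.8586677
  56.86750435  51.39204706] [ 0.49695932 -0.16922409  0.19710121] [1.59936846e+02 8.70793499e-02 1.05586970e+02] [-0.37642701  0.2510178  -0.24828338] ('Bin', array([33.7,  9.1, 62. ]), 'Aout', array([-58. ,  -5.6,  28.1]))
2.45 [ 0.49648372 -0.16900425  0.19646216] [1.59963855e+02 4.67743125e-02 1.05585441e+02] [0.93718816 0.7725973  0.13521243] ('Bin', array([33.4,  9.4, 61.4]), 'Aout', array([-58.6,  -5.4,  27.4]))
```

View pics/side2.png

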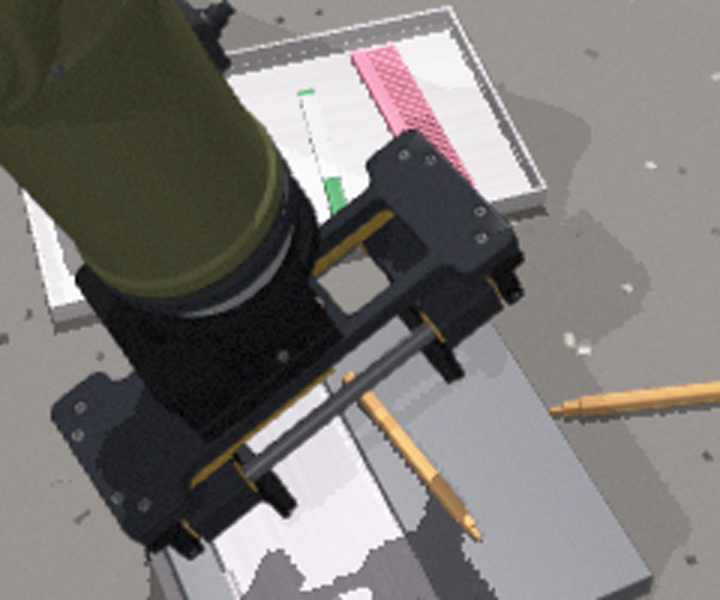

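View pics/top2.png

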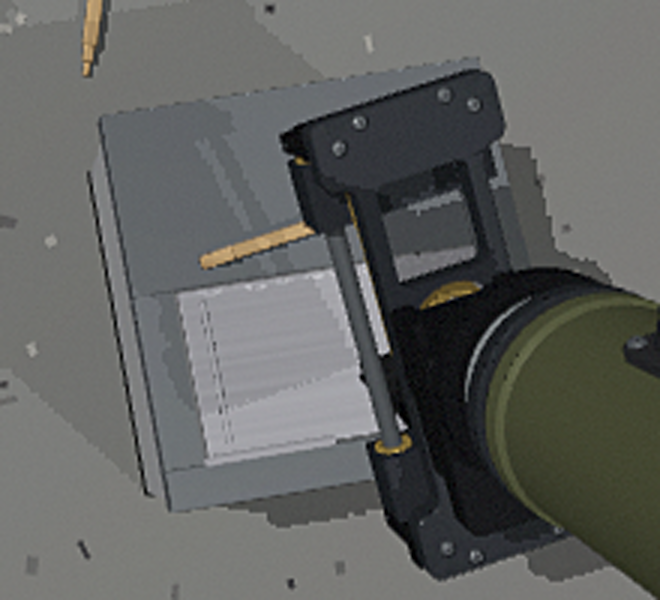

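The tilted pose was reached: B is 61 mm above the lid and 12 mm beyond the stick's middle, and A is over the flap at bin x ≈ -58. Next I go straight down.

>>> servo_tool:
  increments:
    - [[0.0,-0.007,0.0188,0,0,0,1],[0.0,-0.0113,0.0282,0,0,0,1],[0.0,-0.0147,0.0376,0,0,0,1],[0.0,-0.0181,0.047,0,0,0,1],[0.0,-0.0181,0.047,0,0,0,1],[0.0,-0.0181,0.047,0,0,0,1]]
  squeeze: 25

```text
time_s: 3.05
tool_pos: [0.4954, -0.1694, 0.1457]
tool_rot: [159.9, 0.0, 105.5]
force: [3.2, 0.1, 1.4]
grip_width: 0.0869
```

```bash
python3 - <<'E'
from h import *
for i in range(3):
    o=env.get_obs();print(o['time_s'],o['tool_pos'],o['tool_rot'],o['force'],ends(o))
    c=cam('side')
f=c['frame'];cv2.imwrite(f'pics/side3.png',cv2.resize(f[200:400,180:420],None,fx=3,fy=3,interpolation=cv2.INTER_CUBIC))
E
```

```text
3.05 [ 0.49543097 -0.16944619  0.14573969] [1.59902853e+02 2.68857347e-02 1.05484914e+02] [3.19299436 0.10329061 1.37169995] ('Bin', array([32.2,  9. , 10.7]), 'Aout', array([-59.6,  -5.6, -23.3]))
3.1 [ 0.4954822  -0.16945149  0.1459797 ] [1.59898262e+02 4.16549464e-02 1.05492155e+02] [3.22493832 0.08666514 2.03088938] ('Bin', array([32.3,  9. , 10.9]), 'Aout', array([-59.6,  -5.6, -23.1]))
3.15 [ 0.49539673 -0.1694587   0.14602884] [1.59907882e+02 4.90721026e-02 1.05499258e+02] [2.69895532 0.44824957 1.19664281] ('Bin', array([32.3,  9. , 11. ]), 'Aout', array([-59.7,  -5.6, -23.1]))
```

View pics/side3.png

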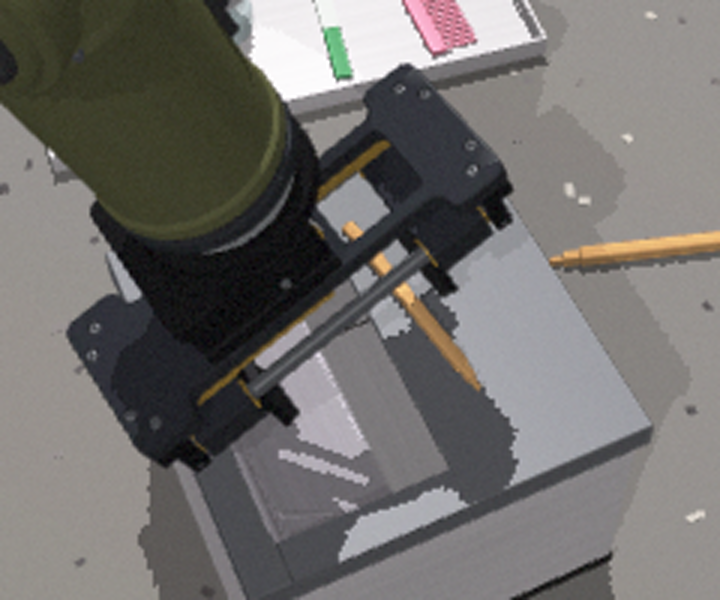

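The flap is pressed open (a dark gap shows beyond its edge) and B is still 11 mm above the lid, clear of the stick. I lower it the rest of the way.

>>> servo_tool:
  increments:
    - [[0.001,-0.0013,0.0035,0,0,0,1],[0.001,-0.0026,0.007,0,0,0,1],[0.001,-0.0026,0.007,0,0,0,1],[0.001,-0.0026,0.007,0,0,0,1]]
  squeeze: 25

```text
time_s: 3.6
tool_pos: [0.4941, -0.1688, 0.1376]
tool_rot: [160.0, 0.0, 105.5]
force: [2.9, -0.2, 2.9]
grip_width: 0.0868
```

```bash
python3 - <<'E'
from h import *
for i in range(2):
    o=env.get_obs();print(o['time_s'],o['qpos'],o['tool_pos'],o['tool_rot'],o['force'],ends(o))
    c=cam('side')
f=c['frame'];cv2.imwrite(f'pics/side4.png',cv2.resize(f[200:400,180:420],None,fx=3,fy=3,interpolation=cv2.INTER_CUBIC))
p0,R0=cur(o)
# planned stages
N=8
for i in range(1,N+1):
    a=i/N;w=87-35*a
    p,R=target([32-39*a,10,4.0],15.5-9.0*min(1,a*1.4),20,w);print(i,w,round(w/43.5-1,3),*inc(p0,R0,p,R))
E
```

```text
3.6 [ 54.26412396  -3.65857837 -28.18509813 120.18641486 -19.63984582
  49.39658891  52.44863695] [ 0.49409867 -0.16878352  0.13759496] [1.59998558e+02 1.11768572e-02 1.05474596e+02] [ 2.85328963 -0.19640397  2.90010689] ('Bin', array([30.9,  9.8,  2.4]), 'Aout', array([-60.8,  -4.7, -31.4]))
3.65 [ 54.26112878  -3.66282879 -28.18878984 120.17317425 -19.64648079
  49.39691287  52.4472    ] [ 0.49425991 -0.16876052  0.13776098] [1.59983613e+02 1.89372822e-02 1.05477403e+02] [ 2.68220185 -0.47756075  2.91706804] ('Bin', array([31.2,  9.8,  2.7]), 'Aout', array([-60.8,  -4.8, -31.3]))
1 82.625 0.899 [ 0.0019 -0.001  -0.0026] [ 0.02 -0.51  1.47]
2 78.25 0.799 [ 0.0036 -0.0033 -0.0043] [ 0.02 -1.05  2.95]
3 73.875 0.698 [ 0.0052 -0.0056 -0.0059] [ 0.02 -1.59  4.43]
4 69.5 0.598 [ 0.0067 -0.0079 -0.0075] [ 0.02 -2.13  5.9 ]
5 65.125 0.497 [ 0.0081 -0.0101 -0.0091] [ 0.02 -2.67  7.38]
6 60.75 0.397 [ 0.0091 -0.0124 -0.0108] [ 0.02 -3.05  8.44]
7 56.375 0.296 [ 0.0095 -0.0148 -0.0124] [ 0.02 -3.05  8.44]
8 52.0 0.195 [ 0.01   -0.0171 -0.0141] [ 0.02 -3.05  8.44]
```

View pics/side4.png

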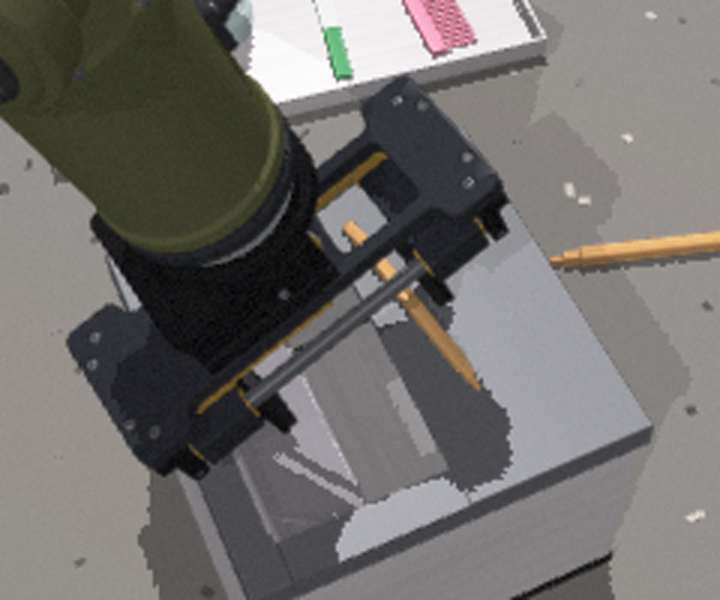

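>>> servo_tool:
  increments:
    - [[0.002,-0.001,-0.002,0,-0.5,1.5,0.9],[0.002,-0.001,-0.002,0,-0.5,1.5,0.9],[0.0036,-0.0033,-0.0037,0,-1.05,2.95,0.8],[0.0036,-0.0033,-0.0037,0,-1.05,2.95,0.8],[0.0052,-0.0056,-0.0053,0,-1.6,4.4,0.7],[0.0052,-0.0056,-0.0053,0,-1.6,4.4,0.7],[0.0067,-0.0079,-0.0069,0,-2.1,5.9,0.6],[0.0067,-0.0079,-0.0069,0,-2.1,5.9,0.6],[0.0067,-0.0079,-0.0069,0,-2.1,5.9,0.6]]
  squeeze: 25

```text
time_s: 4.6
tool_pos: [0.4826, -0.1645, 0.1415]
tool_rot: [160.0, -0.1, 99.2]
force: [1.7, -0.6, 4.2]
grip_width: 0.0697
```

```bash
python3 - <<'E'
from h import *
o=env.get_obs();print(o['time_s'],o['grip_width'],o['tool_pos'],o['tool_rot'],o['force'],ends(o))
for n in('side','top'):
    c=cam(n);f=c['frame'];cv2.imwrite(f'pics/{n}5.png',cv2.resize(f[200:400,320:540] if n=='top' else f[200:400,180:420],None,fx=3,fy=3,interpolation=cv2.INTER_CUBIC))
E
```

```text
4.6 0.06972838483249834 [ 0.48264293 -0.16449961  0.14154156] [ 1.60027722e+02 -5.80798471e-02  9.92396610e+01] [ 1.67757038 -0.64286129  4.18570919] ('Bin', array([12.5, 10.5,  3.4]), 'Aout', array([-64.3,   6.8, -24.5]))
```

View pics/side5.png

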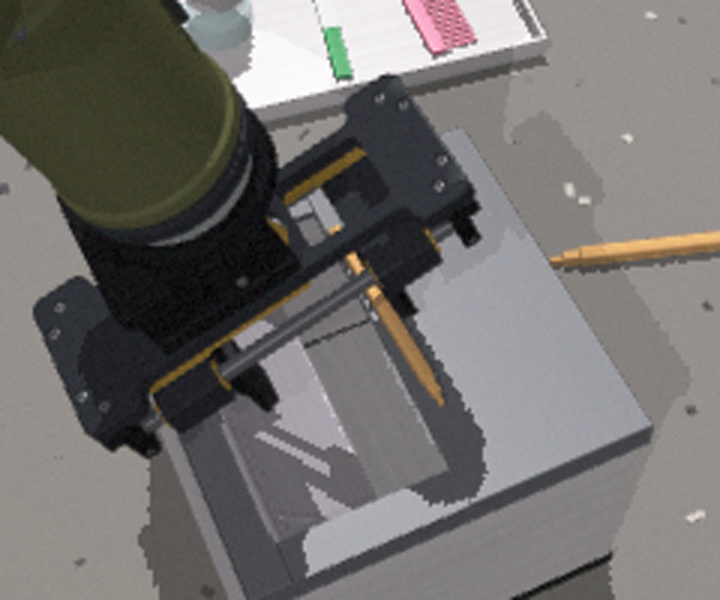

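View pics/top5.png

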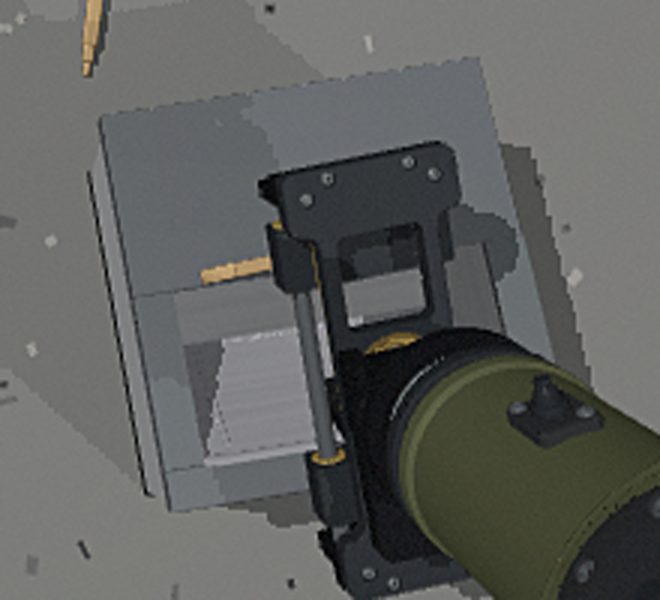

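The stick is following B and turning parallel to the edge (front end near side px 352,262 in the zoom), with the flap wide open. I work out the second half of the push.

```bash
python3 - <<'E'
from h import *
o=env.get_obs();print(o['grip_width'],ends(o),o['force']);p0,R0=cur(o)
for b,w,y in((8,65,8),(3,60.5,6.5),(-2,56,6.5),(-7,52,6.5),(-11,48.5,6.5)):
    p,R=target([b,10,3.5],y,20,w);print(b,w,round(w/43.5-1,3),*inc(p0,R0,p,R), 'A',np.round([b-(w+12)*np.cos(np.radians(20)),3.5-(w+12)*np.sin(np.radians(20))],1))
E
```

```text
0.0696363498606204 ('Bin', array([12.5, 10.5,  3.4]), 'Aout', array([-64.1,   6.8, -24.5])) [ 1.37402155 -0.10016426  3.45516014]
8 65 0.494 [ 0.0004 -0.0019 -0.0016] [-0.02 -0.49  1.14] A [-64.4 -22.8]
3 60.5 0.391 [ 0.0013 -0.0043 -0.0033] [-0.02 -1.    2.55] A [-65.1 -21.3]
-2 56 0.287 [ 0.0015 -0.0068 -0.005 ] [-0.02 -1.    2.55] A [-65.9 -19.8]
-7 52 0.195 [ 0.0016 -0.0095 -0.0068] [-0.02 -1.    2.55] A [-67.1 -18.4]
-11 48.5 0.115 [ 0.0017 -0.0115 -0.0081] [-0.02 -1.    2.55] A [-67.9 -17.2]
```

>>> servo_tool:
  increments:
    - [[0.0,-0.0019,-0.0016,0,-0.5,1.15,0.495],[0.0,-0.0019,-0.0016,0,-0.5,1.15,0.495],[0.0,-0.0043,-0.0033,0,-1,2.55,0.39],[0.0,-0.0043,-0.0033,0,-1,2.55,0.39],[0.0,-0.0068,-0.005,0,-1,2.55,0.287],[0.0,-0.0068,-0.005,0,-1,2.55,0.287],[0.0,-0.0095,-0.0068,0,-1,2.55,0.195],[0.0,-0.0095,-0.0068,0,-1,2.55,0.195],[0.0,-0.0095,-0.0068,0,-1,2.55,0.195]]
  squeeze: 25

```text
time_s: 5.6
tool_pos: [0.4712, -0.1664, 0.1445]
tool_rot: [160.1, -0.0, 96.5]
force: [0.5, 1.1, 5.1]
grip_width: 0.0525
```

```bash
python3 - <<'E'
from h import *
o=env.get_obs();print(o['time_s'],o['grip_width'],o['tool_pos'],o['tool_rot'],o['force'],ends(o))
for n in('side','top'):
    c=cam(n);f=c['frame'];cv2.imwrite(f'pics/{n}6.png',cv2.resize(f[200:400,320:540] if n=='top' else f[200:400,180:420],None,fx=3,fy=3,interpolation=cv2.INTER_CUBIC))
E
```

```text
5.6 0.052511604948038366 [ 0.47123184 -0.16644981  0.14448925] [ 1.60068550e+02 -2.46210697e-03  9.64944315e+01] [0.45576068 1.12969983 5.07345419] ('Bin', array([-7.2,  8.3,  3.4]), 'Aout', array([-67.8,   8.3, -18.6]))
```

View pics/side6.png

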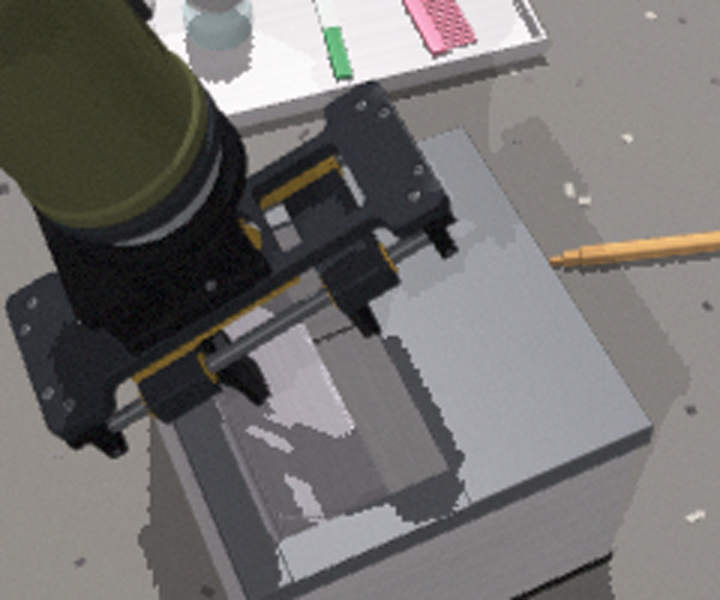

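View pics/top6.png

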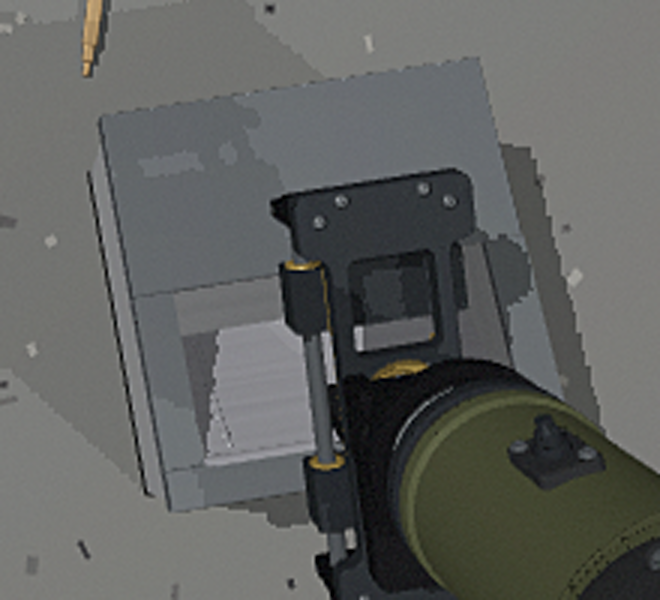

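The stick no longer shows on the lid or the flap in either view, so it has gone through the gap. I go straight up so the flap can close.

>>> servo_tool:
  increments:
    - [[0,0,0,0,0,0,0.195],[0,0,0,0,0,0,0.195],[0,0.0034,-0.0094,0,0,0,0.195],[0,0.0068,-0.0188,0,0,0,0.195],[0,0.0103,-0.0282,0,0,0,0.195],[0,0.0171,-0.047,0,0,0,0.195],[0,0.0274,-0.075,0,0,0,0.195],[0,0.0376,-0.103,0,0,0,0.195],[0,0.041,-0.113,0,0,0,0.195],[0,0.041,-0.113,0,0,0,0.195]]

```text
time_s: 6.7
tool_pos: [0.4722, -0.1671, 0.2666]
tool_rot: [159.9, 0.2, 96.5]
force: [0.1, 0.5, -0.5]
grip_width: 0.052
```

```bash
python3 - <<'E'
from h import *
o=env.get_obs();print(o['time_s'],o['qpos'],o['tool_pos'],o['force'],ends(o))
for n in('side','top'):
    c=cam(n);cv2.imwrite(f'pics/{n}7.png',c['frame'])
E
```

```text
6.7 [ 55.1767788  -14.84470183 -26.05178392 113.55302312 -19.86088423
  64.2404782   41.69384501] [ 0.47215197 -0.16711377  0.26664086] [ 0.13081355  0.47829143 -0.49355861] ('Bin', array([ -6.6,   7.6, 125.6]), 'Aout', array([-66.7,   7.5, 103.6]))
```

View pics/side7.png

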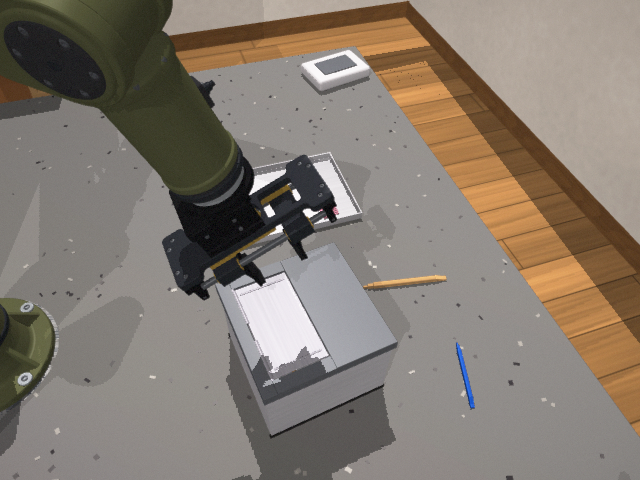

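View pics/top7.png

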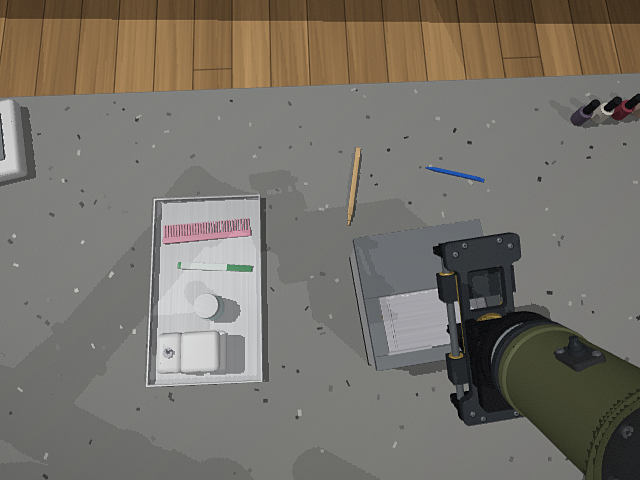

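The flap looks shut. I'll move aside for a full view of it.

>>> servo_tool:
  increments:
    - [[-0.04,0.01,0,6,0,0,0.195],[-0.08,0.02,0,12,0,0,0.195],[-0.12,0.03,0,18,0,0,0.195],[-0.16,0.03,0,20,0,0,0.195],[-0.2,0.03,0,20,0,0,0.195],[-0.24,0.03,0,20,0,0,0.195],[-0.24,0.03,0,20,0,0,0.195],[-0.24,0.03,0,20,0,0,0.195]]

```text
time_s: 7.6
tool_pos: [0.5259, -0.4019, 0.2722]
tool_rot: [-179.8, -0.2, 96.4]
force: [-0.3, 0.4, 0.3]
grip_width: 0.0518
```

```bash
python3 - <<'E'
from h import *
o=env.get_obs();print(o['time_s'],o['qpos'],o['tool_pos'],o['force'])
F={}
for n in('side','top'):
    c=cam(n);F[n]=f=c['frame'];a=cv2.imread(f'pics/{n}0.png')
    cv2.imwrite(f'pics/{n}8.png',np.hstack([cv2.resize(g[200:400,320:540] if n=='top' else g[230:430,200:420],None,fx=1.8,fy=1.8,interpolation=cv2.INTER_CUBIC) for g in(a,f)]))
    g=[x[185:390,145:270] if n=='top' else x[145:260,175:365] for x in(a,f)]
    d=cv2.absdiff(*g).max(2);print(n,'tray diff px>60',(d>60).sum())
    m=orange(f);print('orange on lid',(m[225:370,360:510] if n=='top' else m[250:400,220:355]).astype(bool).sum())
E
```

```text
7.6 [ 55.84983161  21.39246521 -28.21197216  75.76575465   9.88395455
  85.51706523  34.89826165] [ 0.52586788 -0.40193893  0.27217191] [-0.27347058  0.42486559  0.27995321]
side tray diff px>60 10994
orange on lid 0
top tray diff px>60 0
orange on lid 1
```

View pics/side8.png

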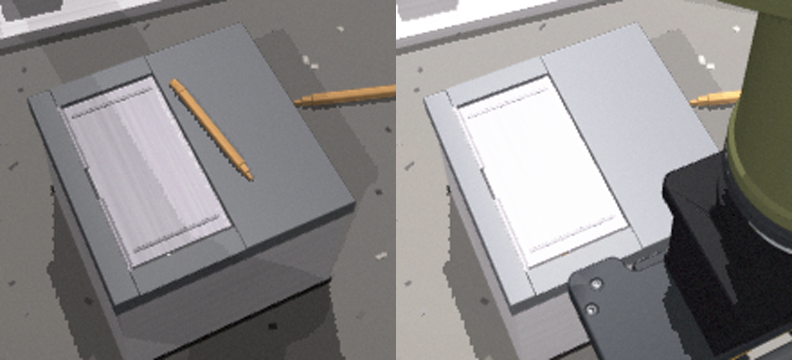

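View pics/top8.png

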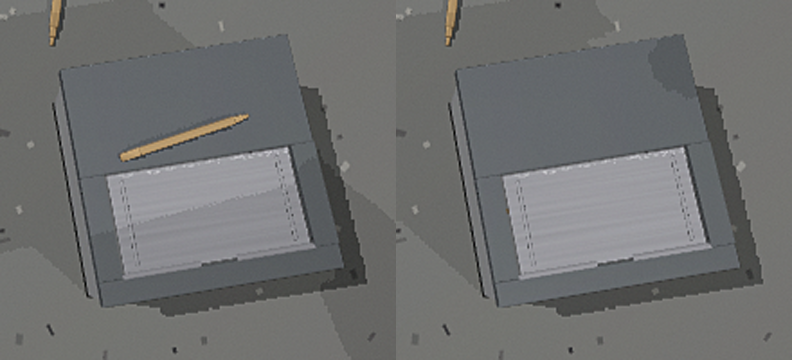

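The flap looks shut and the lid is empty, but a few warm pixels show at the flap's near edge (side zoom ~565,253). I'll zoom in there.

```bash
python3 - <<'E'
from h import *
a0=cv2.imread('pics/side0.png');c=cam('side');f=c['frame'];a=f
print(ray(c,(200+(565-396)/1.8,230+253/1.8),.15), BR.inv().apply(ray(c,(200+(565-396)/1.8,230+253/1.8),.15)-O))
cv2.imwrite('pics/z9.png',np.hstack([cv2.resize(g[340:395,255:335],None,fx=5,fy=5,interpolation=cv2.INTER_NEAREST) for g in(a0,f)]))
t0=cv2.imread('pics/top0.png');t=cam('top')
f=t['frame'];m=orange(f);ys,xs=np.nonzero(m[225:370,360:510]);print([(x+360,y+225,f[y+225,x+360]) for x,y in zip(xs,ys)])
for x,y in zip(xs,ys):print(BR.inv().apply(ray(t,(x+360,y+225),.15)-O))
cv2.imwrite('pics/z10.png',np.hstack([cv2.resize(g[275:362,375:500],None,fx=3.2,fy=3.2,interpolation=cv2.INTER_NEAREST) for g in(t0,f)]))
E
```

```text
[ 0.46018032 -0.25417915  0.15      ] [-5.27170225e-02 -7.76256253e-02  2.77555756e-17]
[(np.int64(381), np.int64(316), array([55, 79, 95], dtype=uint8)), (np.int64(382), np.int64(317), array([51, 72, 90], dtype=uint8))]
[-2.82274062e-02  8.00409667e-02  2.77555756e-17]
[-2.99004465e-02  7.88435097e-02  2.77555756e-17]
```

View pics/z9.png

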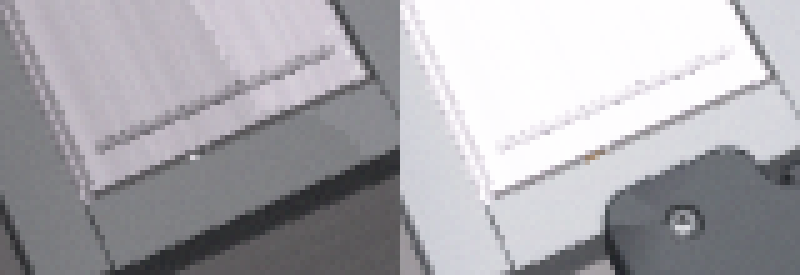

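View pics/z10.png

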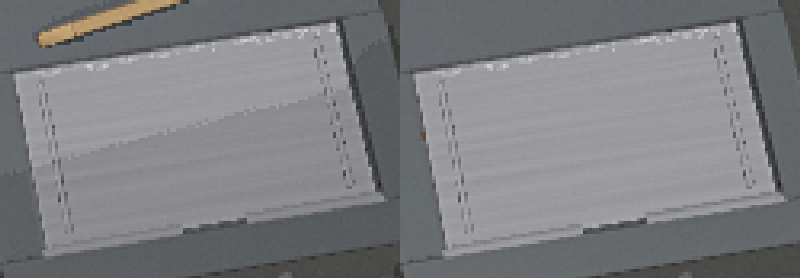

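```bash
python3 - <<'E'
from h import *
s=cam('side');t=cam('top')
h=cv2.cvtColor(s['frame'],cv2.COLOR_BGR2HSV);k=cv2.inRange(h[360:382,285:302],(5,60,40),(30,255,255));ys,xs=np.nonzero(k);print(xs+285,ys+360)
ps=(xs.mean()+285,ys.mean()+360)
for z in(.15,.12,.09,.06,.03,.008):
    print(z,*[np.round(BR.inv().apply(ray(c,p,z)-O)*1000,0)[:2] for c,p in((s,ps),(t,(381.5,316.5)))])
o=env.get_obs();print(o['time_s'])
E
```

```text
[292 293] [371 371]
0.15 [-55. -77.] [-29.  79.]
0.12 [-49. -64.] [-28.  75.]
0.09 [-44. -50.] [-27.  71.]
0.06 [-39. -36.] [-25.  66.]
0.03 [-34. -22.] [-24.  62.]
0.008 [-30. -12.] [-23.  59.]
7.9
```

The two orange glimpses come through the slits beside the shut flap. Cast down to the bin floor, they land at bin (-30,-12) and (-23,59) mm. That fits a 115 mm stick lying flat on the floor, nearly parallel to y, so it is inside and not jammed. I hand in.

```bash
python3 -c "
from cell import env
print(env.sign_off())"
```

```text
the job is handed in; nothing more can be done
None
```

The stick is in the bin, the flap is shut and the job is handed in, at about 7.9 s of the 38 s allowed. I tilted the gripper about 20° so the robot-side finger pressed the flap open. While it held there, the other finger slid the stick along the lid, squared it to the shoulder's edge and pushed it over. I then raised the tool straight up so the flap could close, and moved it aside.

**Last checks:**
- **Lid and flap:** both views show the lid empty, and the shut flap looks the same as at the start.
- **Stick:** a few orange pixels show through the slits beside the flap. Cast down to the bin floor, they fit the stick lying flat inside.
- **Tray and look-alikes:** in the top view the tray area shows no change. The two look-alikes stood in their original places in the last full views.
- **Forces:** readings at the end of each move stayed at about 5 N or less, and near zero at the end, with the tool clear of everything.
- **Check that failed:** comparing the tray in the side view before and after was no use, because the arm and changed lighting covered that part of the picture.

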